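Walk the shielded sample can into its ring

ROBOT

A 6-joint arm with a two-finger parallel gripper is mounted at the origin on a cart in front of the work surface, level with it; the furniture and walls round the work are solid. World frame = base frame: x ahead of the robot, y to its left, z up, the work surface at z = 0. Lengths are in m, angles in rad, forces in N, time in s.
With the tool pointing down it reaches from about 0.25 to 0.775 m from the base axis. Payload 4 kg.
Tool frame: the origin (TCP) lies on the centre line of the jaws, within the pads' length; the fingertips stand 14 mm ahead of it and the grasp point (between the pads) lies 5 mm behind it (robot.tcp_to_tips is the distance from the TCP to the fingertips, in m); z points along the fingers, y is the line along which they close (so a half turn about z gives the same grasp; the last joint's range is limited). The gripper opens to 94 mm and grips with 3 to 60 N. Pads are 16 mm wide; open, the fingers measure 119 mm over their backs; the gripper's body (75 mm by 177 mm) begins 78 mm behind the grasp point.
Start: joints at [1.018, 0.087, 1.371, -0, 1.684, -0.103], TCP at [0.239, 0.495, 0.22] pointing down, gripper open.
Joint ranges: [-3.1, 3.1], [-0.76, 2.03], [0.27, 2.55], [-1.08, 4.22], [0.17, 2.65], [-2.57, 2.57]. Speed limits (rad/s): [2.79, 2.79, 3.14, 3.14, 3.14, 3.14].

INTERFACE

Orientations are given as [roll, pitch, yaw] about the fixed x, y, z axes, in that order (R = Rz(yaw) Ry(pitch) Rx(roll)).
In Python, from bench import robot gives the robot as it stands.
- The arm moves only by the tool carry_out, never from a script. Its argument "increments" is a list of rows, each a list of 3 entries, a list of its own where there are three numbers: the closure in counts, from 0 (fully open) to 255 (shut), then the shift along the tool's x, y, z in mm, then the turn about the tool's z in degrees. In form: [[fingers, [dx, dy, dz], twist], ...]. A call has 1 to 8 rows; each row shifts and turns the commanded pose from where the row before left it, along the tool's axes as they then stand; what a row does not reach is not made up. A row lasts 1/10 s, in which the tool goes at most 50 mm and 8.59 degrees, less where a joint would pass 70% of its speed; a pose out of reach is approached as far as the arm can. A call with a gripper value outside its range is refused whole. The fingers move at their own pace and stop on an object; the grip force is fixed at half the most. Time passes only in rows, so rows that do not move let the fingers close. It gives the time, the measured TCP pose, the force, the opening and the grip force at its end, in the units of the state.
- robot.get_obs(): the state, without advancing time (a new reading comes with each control period).
- robot.snapshot(name): name is "side" or "top"; returns the picture (400x640x3 uint8, blue, green, red); there is no depth.
- robot.get_calibration(name): a dict with "vfov" (degrees; the focal length in pixels is half the picture's height over the tangent of half this angle, whatever the lens; pixels are square), "cx", "cy" (the principal point, pixels), "T" (4x4, takes a point from camera to world coordinates). Camera axes: x right, y down, z forward; pixel columns grow to the right and rows downward; lengths in m; the calibration is good to about 2 mm. A picture is of the moment at which its call begins. get_calibration takes no time and is no camera call.
- robot.close_job(): hands the job in; it is judged then, once.
The state is a dict: "time": time; "joint_positions": joint angles; "qvel": joint speeds; "joint_torque": joint torques, N m; "tool_pos": TCP position; "ee_rot": TCP orientation; "wrist_force": force on the tool from outside, world axes, zero at the start; "wrist_torque": the same for the moment, N m; "width": finger opening in m; "finger_force": force on a finger pad.
Only numpy, scipy, OpenCV 4.12 (cv2) and the standard library are available. Lean on these libraries where they do the work, as an engineer would, in place of code of your own. Each camera call takes 0.05 s, during which the arm holds its last target. There are 200 camera calls.

TASK

Walk the heavy metal sample can across the desk to its parking ring by rocking it up on the edge of its foot and swivelling it forward step by step: it is too wide to grip, and its rubber foot grips too well to be slid. Leave it standing flat and wholly inside the ring mark, and let go. Push it gently at the top, never shove it hard or tip it over, and leave the small things around it where they are.

Things in the scene. Friction and masses are not known exactly. Their poses are not given: they have to be found in the camera images.
- can: closed metal can, upright cylinder 180 mm high, about 0.9 kg (10 % either way), centre of mass about 50 mm up. Smooth wall, diameter 100 mm, from 16 to 170 mm height; nothing on it can be gripped. More than 14 N on it is a hard shove. Its lowest 16 mm is a black rubber foot, a sharp-edged disc of diameter 104 mm with friction about 2. Origin: centre of the underside; z up along its axis
- ring: parking mark: thin flat dark-grey ring on the desk, under 1 mm high, no obstacle; inner diameter 132 mm, outer 147 mm. Origin: its centre on the desk. It does not move. It lies 140 to 235 mm from the can, to the left or to the right of it. A desk shelf stands behind the work, from about x = 0.73 m
- can_top (a point): centre of the can's shallow domed lid, 180 mm above its origin, on its axis. A level push of 2 to 4 N at 150 mm height tips the can up on the far edge of its foot, where it swivels freely while held leaning (a step rolls a little on the edge: it strays some 0.3 rad away from the edge it stands on and falls some 15 % short); let back, it settles flat
- eraser: small eraser 20x42x13 mm, lying near the front edge of the desk; origin at the centre of the underside; leave alone
- slide_box: small turquoise and white closed plastic box 57x88x32 mm, at the left of the work; origin at the centre of the underside; leave alone
- weigh_boat: white plastic weighing tray 65x65x14 mm, near the front edge of the desk at the right; origin at the centre of the underside; leave alone

How it is judged:
By the outcome, as a careful person would: the job done as asked, in the order asked, and still so for the second after the job is handed in, with the robot touching nothing.
It also fails if it takes over 72 s, if anything falls off the work surface, if the arm or the gripper's body presses on something with over 40 N, if the wrist force passes 120 N, or if a joint passes its speed limit or range.

## Working session

There is one attempt and no reset: what is moved stays moved. The work goes in short steps, Python scripts to look and compute and a tool call to move; the robot and the scene stay as the last step left them, time stands still between calls to the robot, and variables do not carry over. Pictures are saved under pics/ and viewed, at most 10 in all, crops included, and the job is handed in when it is done.

Besides the shell and the picture viewer there is one more tool, called after "Request:" by a JSON object that holds its "method" and its "body". carry_out: Moves the arm, as the interface text tells. Its arguments: {"type":"object","properties":{"increments":{"type":"array","items":{"type":"array"}}},"required":["increments"]}

```bash
mkdir -p pics; ls; python3 - <<'E'
from bench import robot
import cv2
for n in("side","top"):
    cv2.imwrite(f"pics/{n}0.png",robot.snapshot(n)); c=robot.get_calibration(n); print(n,c)
print(robot.get_obs(), robot.tcp_to_tips)
E
```

```text
pics
side {'vfov': 57.51256603365592, 'cx': 315.7763593328507, 'cy': 199.24137891609834, 'T': array([[ 8.25609048e-01, -2.75778345e-01,  4.92256035e-01,
         6.53445217e-02],
       [-5.64242427e-01, -4.02862719e-01,  7.20647010e-01,
        -5.71784420e-01],
       [-4.27234748e-04, -8.72724432e-01, -4.88212949e-01,
         5.56217682e-01],
       [ 0.00000000e+00,  0.00000000e+00,  0.00000000e+00,
         1.00000000e+00]])}
top {'vfov': 49.25033512956644, 'cx': 315.0654139021131, 'cy': 202.80750717414622, 'T': array([[-0.00578131, -0.99490464,  0.10065454,  0.35819257],
       [-0.99997671,  0.006117  ,  0.0030267 ,  0.0050803 ],
       [-0.00362698, -0.1006347 , -0.99491683,  1.15939865],
       [ 0.        ,  0.        ,  0.        ,  1.        ]])}
{'time': 0.1, 'joint_positions': array([ 1.01789437e+00,  8.78839491e-02,  1.37207170e+00, -7.05677127e-06,
        1.68360429e+00, -1.03082622e-01]), 'qvel': array([-0.00092603, -0.00149076, -0.00224179, -0.00063848,  0.00133743,
        0.00063044]), 'joint_torque': array([ 2.28196812e-03, -3.41250730e+01, -3.03304303e+01,  7.19592883e-02,
        3.03747423e-02, -1.20540294e-04]), 'tool_pos': array([0.23889688, 0.49489747, 0.21843558]), 'ee_rot': array([-3.13963509e+00, -1.95457133e-04,  2.69177234e+00]), 'wrist_force': array([ 0.38112305,  0.28479279, -0.14378191]), 'wrist_torque': array([ 0.01417247, -0.03533874, -0.04914636]), 'finger_force': 0.0, 'width': 0.094014476738453} 0.014
```

View pics/side0.png

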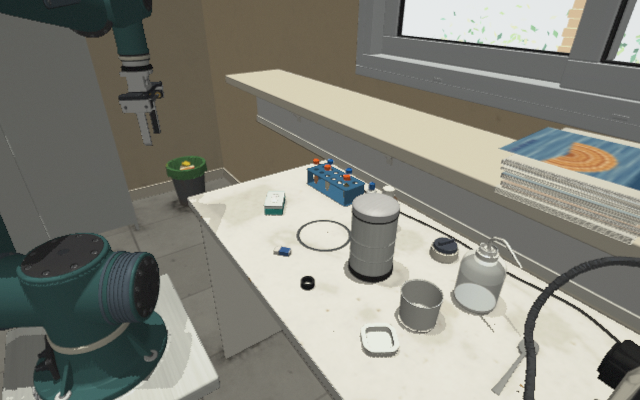

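View pics/top0.png

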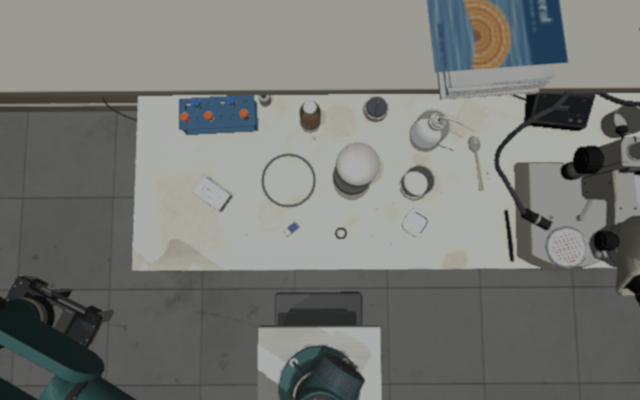

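The side view shows the can at about (373,237) and the ring to its left at (324,235). In the top view the lid is near (358,164) and the ring near (288,180). I'll enlarge the top view.

```bash
cat > h.py <<'E'
import numpy as np, cv2
from bench import robot
def cam(n):
    c=robot.get_calibration(n); return 200/np.tan(np.radians(c['vfov']/2)),c['cx'],c['cy'],np.array(c['T'])
def pix2w(n,u,v,z):
    f,cx,cy,T=cam(n); d=T[:3,:3]@[(u-cx)/f,(v-cy)/f,1]; o=T[:3,3]
    return o+d*(z-o[2])/d[2]
def w2pix(n,P):
    f,cx,cy,T=cam(n); p=(np.atleast_2d(P)-T[:3,3])@T[:3,:3]; return np.c_[f*p[:,0]/p[:,2]+cx,f*p[:,1]/p[:,2]+cy]
def circ(img,n,x,y,z,r,col,k=1,off=(0,0)):
    t=np.linspace(0,2*np.pi,60); q=w2pix(n,np.c_[x+r*np.cos(t),y+r*np.sin(t),0*t+z])
    cv2.polylines(img,[np.int32(np.round((q-off+.5)*k))],True,col,1)
E
python3 - <<'E'
from h import *
im=cv2.imread("pics/top0.png"); 
for k,(u,v,z) in dict(ring=(288.5,180,0),lid=(357.5,164.5,.175),foot=(351.5,178,0)).items(): print(k,pix2w("top",u,v,z))
R=pix2w("top",288.5,180,0); C=pix2w("top",357.5,164.5,.175)
c=cv2.resize(im[90:270,180:440],None,fx=3,fy=3,interpolation=cv2.INTER_CUBIC); d=c.copy()
for r in(.066,.0735): circ(d,"top",R[0],R[1],0,r,(0,0,255),3,(180,90))
circ(d,"top",C[0],C[1],.17,.05,(0,255,0),3,(180,90)); circ(d,"top",C[0],C[1],0,.052,(255,0,0),3,(180,90))
cv2.imwrite("pics/c1.png",d)
s=cv2.imread("pics/side0.png");off=(270,170)
s=cv2.resize(s[170:320,270:470],None,fx=4,fy=4,interpolation=cv2.INTER_CUBIC)
for z,r in((0,.052),(.17,.05)): circ(s,"side",C[0],C[1],z,r,(0,255,0),4,off)
for r in(.066,.0735): circ(s,"side",R[0],R[1],0,r,(0,0,255),4,off)
cv2.imwrite("pics/c2.png",s)
E
```

```text
ring [0.53748774 0.0795926  0.        ]
lid [ 0.54524521 -0.08948532  0.175     ]
foot [ 0.5418417  -0.08961824  0.        ]
```

View pics/c1.png

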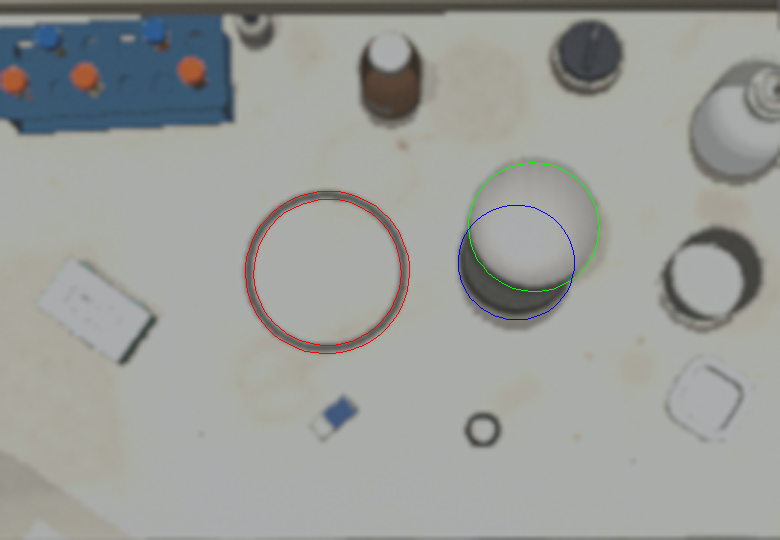

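View pics/c2.png

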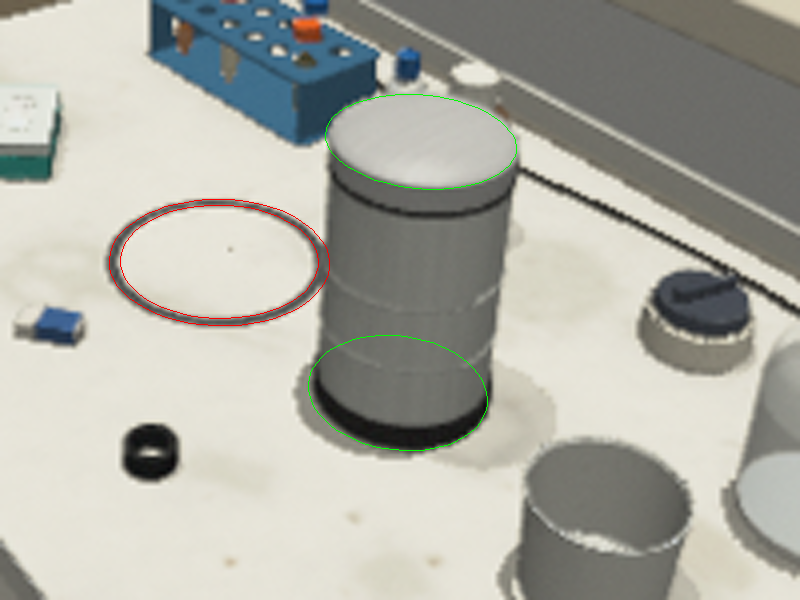

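The overlays fit: can at about (0.544, -0.090), ring at (0.5375, 0.080), so the can must go 169 mm to the left. The plan is to cradle the can from the near side with both fingers (60 mm opening), tip it away from the robot, swivel it clockwise about the far edge, lower it, and repeat.

Request:
{"method": "carry_out", "body": {"increments": [[92,[-30,-27,0],0],[92,[-30,-27,0],0],[92,[-30,-27,0],0],[92,[-30,-27,0],0],[92,[-30,-27,0],0],[92,[-30,-27,0],0],[92,[-30,-27,0],0],[92,[-30,-27,0],0]]}}

```text
time: 0.9
tool_pos: [0.3614, 0.1949, 0.2191]
ee_rot: [-3.141, -0.0, 2.692]
wrist_force: [0.0, 0.3, -0.1]
width: 0.0606
finger_force: 0.0
```

Request:
{"method": "carry_out", "body": {"increments": [[92,[-30,-27,0],0],[92,[-30,-27,0],0],[92,[-30,-27,0],0],[92,[-30,-27,0],0],[92,[-30,-27,0],0],[92,[-30,-27,0],0],[92,[-30,-27,0],0],[92,[-30,-27,0],0]]}}

```text
time: 1.7
tool_pos: [0.4836, -0.104, 0.219]
ee_rot: [3.141, -0.001, 2.691]
wrist_force: [-0.3, 0.6, 0.4]
width: 0.0599
finger_force: 0.0
```

Request:
{"method": "carry_out", "body": {"increments": [[92,[0,0,0],-7.8],[92,[0,0,0],-7.8],[92,[0,0,0],-7.8],[92,[0,0,0],-7.8],[92,[0,0,0],-7.8],[92,[0,0,20],0],[92,[0,0,20],0],[92,[0,0,20],0]]}}

```text
time: 2.5
tool_pos: [0.4833, -0.1023, 0.1584]
ee_rot: [3.141, -0.0, -2.911]
wrist_force: [0.9, -0.6, -0.0]
width: 0.0604
finger_force: 0.0
```

Request:
{"method": "carry_out", "body": {"increments": [[92,[-5,-1,0],0],[92,[-5,0,0],0],[92,[-2,0,0],0],[92,[-2,0,0],0],[92,[0,0,0],0]]}}

```text
time: 3.0
tool_pos: [0.4981, -0.1005, 0.1605]
ee_rot: [-3.14, 0.001, -2.911]
wrist_force: [0.1, -0.5, 0.2]
width: 0.0602
finger_force: 0.3
```

Request:
{"method": "carry_out", "body": {"increments": [[92,[-2,0,0],0],[92,[-2,0,0],0],[92,[0,0,0],0]]}}

```text
time: 3.3
tool_pos: [0.5011, -0.1001, 0.1601]
ee_rot: [-3.14, -0.001, -2.911]
wrist_force: [-4.3, -3.7, 3.6]
width: 0.0599
finger_force: 2.6
```

Request:
{"method": "carry_out", "body": {"increments": [[92,[-3,-0.5,-1.5],0],[92,[-3,-0.5,-1.5],0],[92,[-3,0,-1.5],0],[92,[-3,0,-2],0]]}}

```text
time: 3.7
tool_pos: [0.5133, -0.0975, 0.1661]
ee_rot: [3.142, -0.0, -2.911]
wrist_force: [-3.0, -2.0, 2.7]
width: 0.0603
finger_force: 2.0
```

Request:
{"method": "carry_out", "body": {"increments": [[92,[-3,0,-2],0],[92,[-3,0,-2],0],[92,[-3,0,-2],0],[92,[0,0,0],0]]}}

```text
time: 4.1
tool_pos: [0.5225, -0.0948, 0.1715]
ee_rot: [3.14, 0.0, -2.91]
wrist_force: [-2.4, -0.9, -1.2]
width: 0.0606
finger_force: 0.9
```

```bash
python3 - <<'E'
from h import *
s=robot.snapshot("side"); t=robot.snapshot("top")
a=cv2.resize(s[120:320,260:460],(500,500),interpolation=cv2.INTER_CUBIC); print(robot.get_obs()['wrist_force'])
cv2.imwrite("pics/tilt.png",a)
E
```

```text
[-1.31134343 -1.01807412 -2.16637993]
```

View pics/tilt.png

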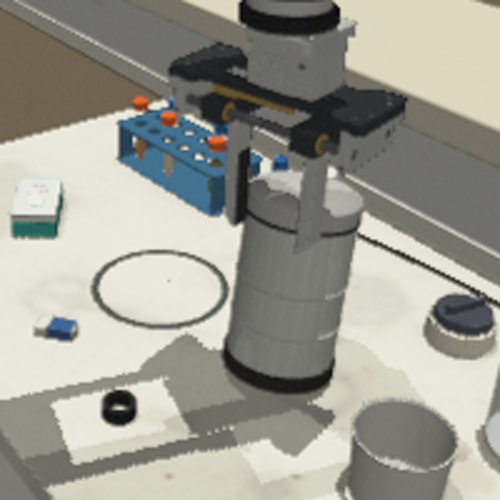

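The picture shows the can leaning about 10° in the two-finger cradle, foot lifted at the near side. I'll swivel it now.

Request:
{"method": "carry_out", "body": {"increments": [[92,[-0.2,5,0],4],[92,[-0.2,5,0],4],[92,[-0.2,5,0],4],[92,[-0.2,5,0],4],[92,[-0.2,5,0],4],[92,[-0.2,5,0],4],[92,[-0.2,5,0],4],[92,[0,0,0],0]]}}

```text
time: 5.0
tool_pos: [0.5224, -0.0597, 0.1715]
ee_rot: [3.14, -0.001, 2.885]
wrist_force: [-2.4, 0.8, -1.4]
width: 0.0599
finger_force: 1.1
```

Request:
{"method": "carry_out", "body": {"increments": [[92,[-0.2,5,0],4],[92,[-0.2,5,0],4],[92,[-0.2,5,0],4],[92,[-0.2,5,0],4],[92,[-0.2,5,0],4],[92,[-0.2,5,0],4],[92,[-0.2,5,0],4],[92,[0,0,0],0]]}}

```text
time: 5.8
tool_pos: [0.5397, -0.0295, 0.1717]
ee_rot: [3.14, -0.001, 2.398]
wrist_force: [-1.8, 1.1, -0.9]
width: 0.0599
finger_force: 1.2
```

Request:
{"method": "carry_out", "body": {"increments": [[92,[4,0,2],0],[92,[4,0,2],0],[92,[4,0,2],0],[92,[3,0,2],0],[92,[3,0,2],0],[92,[3,0,2],0],[92,[3,0,0.5],0],[92,[3,0,0],0]]}}

```text
time: 6.6
tool_pos: [0.52, -0.013, 0.1593]
ee_rot: [-3.141, 0.002, 2.395]
wrist_force: [-0.3, -0.2, 0.5]
width: 0.0603
finger_force: 0.0
```

Request:
{"method": "carry_out", "body": {"increments": [[92,[4,0,0],0],[92,[10,0,0],0],[92,[10,0,0],0],[92,[0,0,0],0]]}}

```text
time: 7.0
tool_pos: [0.5011, 0.005, 0.1596]
ee_rot: [3.142, -0.0, 2.396]
wrist_force: [1.0, 0.6, -0.5]
width: 0.0594
finger_force: 0.0
```

```bash
python3 - <<'E'
from h import *
s=robot.snapshot("side"); t=robot.snapshot("top")
cv2.imwrite("pics/s1.png",s);cv2.imwrite("pics/t1.png",t)
a=cv2.resize(t[110:240,230:430],(600,390),interpolation=cv2.INTER_CUBIC); b=cv2.resize(s[150:300,260:460],(520,390),interpolation=cv2.INTER_CUBIC)
cv2.imwrite("pics/st1.png",cv2.resize(np.hstack([a,b]),(800,279)))
E
```

```text
(no output)
```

View pics/st1.png

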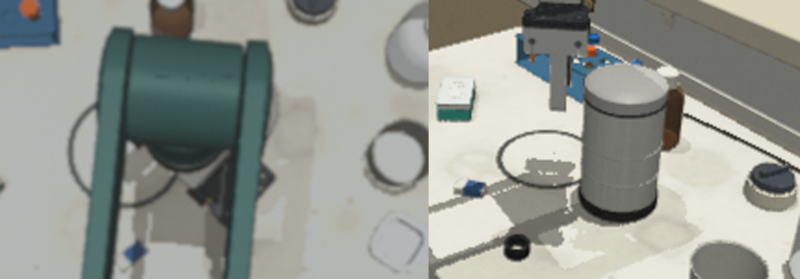

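The top view is blocked by the arm. The side view shows the can standing flat with its foot at about u 342–383, bottom v 268. I'll fit the black foot's outline by code and check it against the first picture.

```bash
cat >> h.py <<'E'
from scipy.optimize import least_squares
def can_fit(img,guess):
    """fit foot outline (dark blob left/right/bottom) in the side picture"""
    g=w2pix("side",[guess[0],guess[1],.008])[0]; u0,v0=int(g[0])-45,int(g[1])-30
    m=(img[v0:v0+75,u0:u0+90].max(2)<45).astype(np.uint8)
    n,l,st,_=cv2.connectedComponentsWithStats(m); k=1+np.argmax(st[1:,4]); x,y,w,h,a=st[k]
    obs=np.array([u0+x-.5,u0+x+w-.5,v0+y+h-.5])
    t=np.linspace(0,2*np.pi,120)
    def pred(c):
        q=np.vstack([w2pix("side",np.c_[c[0]+.052*np.cos(t),c[1]+.052*np.sin(t),0*t+z]) for z in(0,.016)])
        return np.array([q[:,0].min(),q[:,0].max(),q[:,1].max()])
    r=least_squares(lambda c:pred(c)-obs,guess[:2],x_scale=.01,diff_step=1e-3)
    return r.x,r.fun,a
E
python3 - <<'E'
from h import *
print(can_fit(cv2.imread("pics/side0.png"),(.544,-.0895)))
print(can_fit(cv2.imread("pics/s1.png"),(.54,-.05)))
E
```

```text
(array([ 0.54838119, -0.08854518]), array([-1.17709039,  1.1506589 , -0.17612485]), np.int32(205))
(array([ 0.56085005, -0.04374549]), array([-0.6017611 ,  0.5904061 , -0.09008337]), np.int32(196))
```

The swivel is nearly ideal with the cradle: the can moved (+12, +45) mm at 75°, with no stray. It's now at about (0.5565, -0.0447), with 126 mm left towards 99°, so three steps of 49° starting at β = 33°.

Request:
{"method": "carry_out", "body": {"increments": [[92,[-0.6,-9.8,0],-7.6],[92,[-0.6,-9.8,0],-7.6],[92,[-0.6,-9.8,0],-7.6],[92,[-0.6,-9.8,0],-7.6],[92,[-0.6,-9.8,0],-7.6],[92,[-0.6,-9.8,0],-7.6],[92,[-0.6,-9.8,0],-7.6],[92,[-0.6,-9.8,0],-7.6]]}}

```text
time: 7.9
tool_pos: [0.4858, -0.0696, 0.1596]
ee_rot: [-3.141, 0.0, -2.822]
wrist_force: [0.0, 0.5, 0.8]
width: 0.0606
finger_force: 0.0
```

Request:
{"method": "carry_out", "body": {"increments": [[92,[-0.6,-9.8,0],-7.6],[92,[-0.6,-9.8,0],-7.6],[92,[-8,0,0],0],[92,[0,0,0],0]]}}

```text
time: 8.3
tool_pos: [0.5014, -0.0818, 0.1594]
ee_rot: [3.141, 0.001, -2.564]
wrist_force: [-0.2, -0.2, 0.4]
width: 0.0601
finger_force: 0.0
```

Request:
{"method": "carry_out", "body": {"increments": [[92,[-8,0.5,0],0],[92,[-7,0.5,0],0],[92,[-2,0,0],0],[92,[-2,0,0],0],[92,[-2,0,0],0],[92,[-2,0,0],0],[92,[0,0,0],0]]}}

```text
time: 9.0
tool_pos: [0.5197, -0.0695, 0.1601]
ee_rot: [-3.14, 0.0, -2.562]
wrist_force: [-3.4, -3.6, 3.0]
width: 0.0601
finger_force: 2.4
```

Request:
{"method": "carry_out", "body": {"increments": [[92,[-3,0,-1.5],0],[92,[-3,0,-1.5],0],[92,[-3,0,-1.5],0],[92,[-3,0,-2],0],[92,[-3,0,-2],0],[92,[-3,0,-2],0],[92,[-3,0,-2],0],[92,[0,0,0],0]]}}

```text
time: 9.8
tool_pos: [0.5372, -0.0565, 0.1714]
ee_rot: [3.14, 0.0, -2.561]
wrist_force: [-2.6, -2.0, -0.4]
width: 0.0603
finger_force: 1.0
```

Request:
{"method": "carry_out", "body": {"increments": [[92,[-0.1,4.5,0],3.5],[92,[-0.1,4.5,0],3.5],[92,[-0.1,4.5,0],3.5],[92,[-0.1,4.5,0],3.5],[92,[-0.1,4.5,0],3.5],[92,[-0.1,4.5,0],3.5],[92,[-0.1,4.5,0],3.5]]}}

```text
time: 10.5
tool_pos: [0.5249, -0.0276, 0.1715]
ee_rot: [3.14, -0.001, -2.991]
wrist_force: [-2.9, -0.9, 1.7]
width: 0.0599
finger_force: 1.4
```

Request:
{"method": "carry_out", "body": {"increments": [[92,[-0.1,4.5,0],3.5],[92,[-0.1,4.5,0],3.5],[92,[-0.1,4.5,0],3.5],[92,[-0.1,4.5,0],3.5],[92,[-0.1,4.5,0],3.5],[92,[-0.1,4.5,0],3.5],[92,[-0.1,4.5,0],3.5],[92,[0,0,0],0]]}}

```text
time: 11.3
tool_pos: [0.5266, 0.0041, 0.1718]
ee_rot: [3.141, -0.002, 2.868]
wrist_force: [-2.9, -1.2, 2.7]
width: 0.0601
finger_force: 1.9
```

Request:
{"method": "carry_out", "body": {"increments": [[92,[4,0,2],0],[92,[4,0,2],0],[92,[4,0,2],0],[92,[3,0,2],0],[92,[3,0,2],0],[92,[3,0,2],0],[92,[3,0,0.5],0],[92,[3,0,0],0]]}}

```text
time: 12.1
tool_pos: [0.501, 0.0095, 0.1591]
ee_rot: [-3.14, 0.001, 2.866]
wrist_force: [-1.0, -2.2, 0.6]
width: 0.0602
finger_force: 1.2
```

Request:
{"method": "carry_out", "body": {"increments": [[92,[4,0,0],0],[92,[10,0,0],0],[92,[10,0,0],0],[92,[0,0,0],0]]}}

```text
time: 12.5
tool_pos: [0.4773, 0.0177, 0.1597]
ee_rot: [3.14, 0.001, 2.867]
wrist_force: [0.9, -0.4, 0.3]
width: 0.0597
finger_force: 0.0
```

```bash
python3 - <<'E'
from h import *
s=robot.snapshot("side"); cv2.imwrite("pics/s2.png",s)
print(can_fit(s,(.55,-.005)))
E
```

```text
(array([ 0.5408736 , -0.00428535]), array([ 0.49521123, -0.48732749,  0.07397083]), np.int32(191))
```

```bash
python3 - <<'E'
from h import *
s=cv2.imread("pics/s2.png");off=(270,140)
c=cv2.resize(s[140:290,270:430],None,fx=4,fy=4,interpolation=cv2.INTER_CUBIC)
for z,r in((0,.052),(.17,.05)): circ(c,"side",.538,-.005,z,r,(0,255,0),4,off)
cv2.imwrite("pics/c3.png",c)
E
```

```text
(no output)
```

View pics/c3.png

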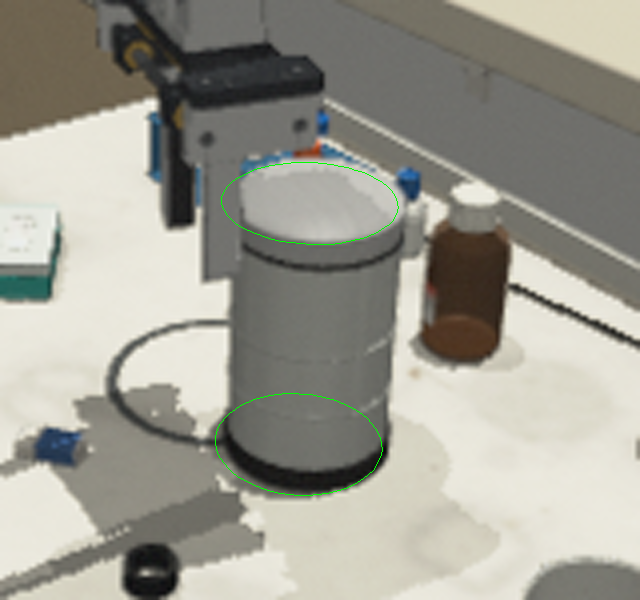

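The fit was pulled left by the shadow. By the overlay the foot sits about 6 px (of the 4x crop) further right, so the can is at about (0.542, -0.007), with 87 mm left at 93°. Two more steps of 52° from β = 21°.

Request:
{"method": "carry_out", "body": {"increments": [[92,[-0.5,-10,0],-7.3],[92,[-0.5,-10,0],-7.3],[92,[-0.5,-10,0],-7.3],[92,[-0.5,-10,0],-7.3],[92,[-0.5,-10,0],-7.3],[92,[0,0,0],0]]}}

```text
time: 13.15
tool_pos: [0.4802, -0.0331, 0.1596]
ee_rot: [-3.141, 0.001, -2.781]
wrist_force: [0.5, -0.5, 0.4]
width: 0.0598
finger_force: 0.0
```

Request:
{"method": "carry_out", "body": {"increments": [[92,[-8,1,0],0],[92,[-8,1,0],0],[92,[-2,0,0],0],[92,[-2,0,0],0],[92,[-2,0,0],0],[92,[-2,0,0],0],[92,[0,0,0],0]]}}

```text
time: 13.85
tool_pos: [0.5012, -0.0225, 0.16]
ee_rot: [-3.141, -0.0, -2.78]
wrist_force: [-4.0, -3.8, 3.1]
width: 0.0602
finger_force: 2.8
```

Request:
{"method": "carry_out", "body": {"increments": [[92,[-3,0,-1.5],0],[92,[-3,0,-1.5],0],[92,[-3,0,-1.5],0],[92,[-3,0,-2],0],[92,[-3,0,-2],0],[92,[-3,0,-2],0],[92,[-3,0,-2],0],[92,[0,0,0],0]]}}

```text
time: 14.65
tool_pos: [0.5213, -0.014, 0.1715]
ee_rot: [3.141, 0.0, -2.779]
wrist_force: [-2.0, -0.8, -1.5]
width: 0.0601
finger_force: 1.0
```

Request:
{"method": "carry_out", "body": {"increments": [[92,[-0.2,5,0],4],[92,[-0.2,5,0],4],[92,[-0.2,5,0],4],[92,[-0.2,5,0],4],[92,[-0.2,5,0],4],[92,[-0.2,5,0],4],[92,[-0.2,5,0],4]]}}

```text
time: 15.35
tool_pos: [0.5166, 0.0208, 0.1713]
ee_rot: [3.14, -0.001, 3.012]
wrist_force: [-2.4, 0.2, -1.2]
width: 0.0598
finger_force: 1.0
```

Request:
{"method": "carry_out", "body": {"increments": [[92,[-0.2,5,0],4],[92,[-0.2,5,0],4],[92,[-0.2,5,0],4],[92,[-0.2,5,0],4],[92,[-0.2,5,0],4],[92,[-0.2,5,0],4],[92,[0,0,0],0]]}}

```text
time: 16.05
tool_pos: [0.5269, 0.0494, 0.1714]
ee_rot: [3.14, -0.002, 2.597]
wrist_force: [-2.2, 1.3, -1.2]
width: 0.0599
finger_force: 1.1
```

Request:
{"method": "carry_out", "body": {"increments": [[92,[4,0,2],0],[92,[4,0,2],0],[92,[4,0,2],0],[92,[3,0,2],0],[92,[3,0,2],0],[92,[3,0,2],0],[92,[3,0,0.5],0],[92,[3,0,0],0]]}}

```text
time: 16.85
tool_pos: [0.5044, 0.0615, 0.1591]
ee_rot: [-3.141, 0.002, 2.595]
wrist_force: [0.2, -1.2, -0.1]
width: 0.0599
finger_force: 0.0
```

Request:
{"method": "carry_out", "body": {"increments": [[92,[4,0,0],0],[92,[10,0,0],0],[92,[10,0,0],0],[92,[0,0,0],0]]}}

```text
time: 17.25
tool_pos: [0.4825, 0.0751, 0.1597]
ee_rot: [3.141, 0.0, 2.597]
wrist_force: [-0.1, -0.1, -0.2]
width: 0.0601
finger_force: 0.0
```

```bash
python3 - <<'E'
from h import *
s=robot.snapshot("side"); cv2.imwrite("pics/s3.png",s)
print(can_fit(s,(.545,.04)))
off=(270,130)
c=cv2.resize(s[130:280,270:430],None,fx=4,fy=4,interpolation=cv2.INTER_CUBIC)
for z,r in((0,.052),(.17,.05)): circ(c,"side",.543,.036,z,r,(0,255,0),4,off)
circ(c,"side",.5375,.0796,0,.066,(0,0,255),4,off)
cv2.imwrite("pics/c4.png",c)
E
```

```text
(array([0.54831539, 0.03840664]), array([-0.69152355,  0.68264534, -0.10338224]), np.int32(176))
```

View pics/c4.png

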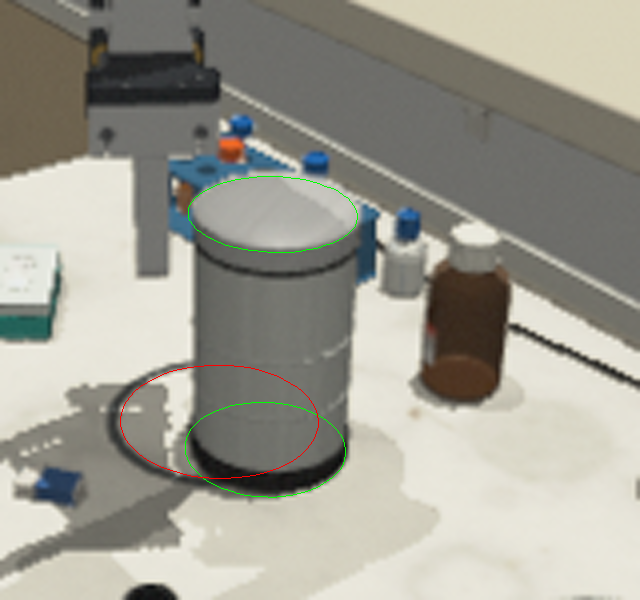

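The can is now at about (0.545, 0.037), with 43 mm left at 100°. One last step of 50° from β = 33°.

Request:
{"method": "carry_out", "body": {"increments": [[92,[-0.7,-10.2,0],-8],[92,[-0.7,-10.2,0],-8],[92,[-0.7,-10.2,0],-8],[92,[-0.7,-10.2,0],-8],[92,[-0.7,-10.2,0],-8],[92,[-0.7,-10.2,0],-8],[92,[-0.7,-10.2,0],-8],[92,[-0.7,-10.2,0],-8]]}}

```text
time: 18.1
tool_pos: [0.4846, -0.0038, 0.1597]
ee_rot: [-3.141, 0.0, -2.565]
wrist_force: [-0.5, 0.3, 0.1]
width: 0.0602
finger_force: 0.0
```

Request:
{"method": "carry_out", "body": {"increments": [[92,[-7,0,0],0],[92,[0,0,0],0]]}}

```text
time: 18.3
tool_pos: [0.4908, 0.001, 0.1594]
ee_rot: [3.141, 0.001, -2.573]
wrist_force: [-0.0, -0.4, 0.1]
width: 0.0603
finger_force: 0.0
```

Request:
{"method": "carry_out", "body": {"increments": [[92,[-8,0.5,0],0],[92,[-6,0.5,0],0],[92,[-2,0,0],0],[92,[-2,0,0],0],[92,[-2,0,0],0],[92,[-2,0,0],0],[92,[0,0,0],0]]}}

```text
time: 19.0
tool_pos: [0.5083, 0.0127, 0.1599]
ee_rot: [-3.14, -0.0, -2.571]
wrist_force: [-3.3, -4.0, 3.6]
width: 0.0599
finger_force: 2.2
```

Request:
{"method": "carry_out", "body": {"increments": [[92,[-3,0,-1.5],0],[92,[-3,0,-1.5],0],[92,[-3,0,-1.5],0],[92,[-3,0,-2],0],[92,[-3,0,-2],0],[92,[-3,0,-2],0],[92,[-3,0,-2],0],[92,[0,0,0],0]]}}

```text
time: 19.8
tool_pos: [0.526, 0.0255, 0.1714]
ee_rot: [3.14, 0.0, -2.57]
wrist_force: [-1.5, -1.3, -1.4]
width: 0.0598
finger_force: 1.0
```

Request:
{"method": "carry_out", "body": {"increments": [[92,[-0.2,4.8,0],3.8],[92,[-0.2,4.8,0],3.8],[92,[-0.2,4.8,0],3.8],[92,[-0.2,4.8,0],3.8],[92,[-0.2,4.8,0],3.8],[92,[-0.2,4.8,0],3.8],[92,[-0.2,4.8,0],3.8]]}}

```text
time: 20.5
tool_pos: [0.5144, 0.057, 0.1713]
ee_rot: [3.14, -0.002, -3.037]
wrist_force: [-2.7, -1.1, -0.6]
width: 0.0599
finger_force: 1.2
```

Request:
{"method": "carry_out", "body": {"increments": [[92,[-0.2,4.8,0],3.8],[92,[-0.2,4.8,0],3.8],[92,[-0.2,4.8,0],3.8],[92,[-0.2,4.8,0],3.8],[92,[-0.2,4.8,0],3.8],[92,[-0.2,4.8,0],3.8],[92,[0,0,0],0]]}}

```text
time: 21.2
tool_pos: [0.5174, 0.086, 0.1715]
ee_rot: [3.14, -0.002, 2.852]
wrist_force: [-2.1, 0.2, -0.4]
width: 0.06
finger_force: 1.3
```

Request:
{"method": "carry_out", "body": {"increments": [[92,[4,0,2],0],[92,[4,0,2],0],[92,[4,0,2],0],[92,[3,0,2],0],[92,[3,0,2],0],[92,[3,0,2],0],[92,[3,0,0.5],0],[92,[3,0,0],0]]}}

```text
time: 22.0
tool_pos: [0.4921, 0.0918, 0.1589]
ee_rot: [-3.14, 0.001, 2.85]
wrist_force: [-1.1, -2.0, -0.4]
width: 0.0597
finger_force: 0.7
```

Request:
{"method": "carry_out", "body": {"increments": [[92,[4,0,0],0],[92,[10,0,0],0],[92,[15,0,0],0],[92,[15,0,-20],0],[92,[20,0,-30],0],[92,[20,0,-30],0],[92,[30,0,-30],0],[92,[0,0,0],0]]}}

```text
time: 22.8
tool_pos: [0.3821, 0.1265, 0.2752]
ee_rot: [3.136, 0.01, 2.853]
wrist_force: [0.7, -0.6, 1.0]
width: 0.0604
finger_force: 0.0
```

```bash
python3 - <<'E'
from h import *
s=robot.snapshot("side"); cv2.imwrite("pics/s4.png",s);t=robot.snapshot("top"); cv2.imwrite("pics/t4.png",t)
print(can_fit(s,(.54,.08)),robot.get_obs()['tool_pos'])
off=(260,120)
c=cv2.resize(s[120:270,260:400],None,fx=4,fy=4,interpolation=cv2.INTER_CUBIC)
circ(c,"side",.5375,.0796,0,.052,(0,255,0),4,off);circ(c,"side",.5375,.0796,0,.066,(0,0,255),4,off)
cv2.imwrite("pics/c5.png",c)
E
```

```text
(array([0.53985008, 0.07966995]), array([-1.12689582,  1.12457596, -0.17042469]), np.int32(159)) [0.3826072  0.12551339 0.27019249]
```

View pics/c5.png

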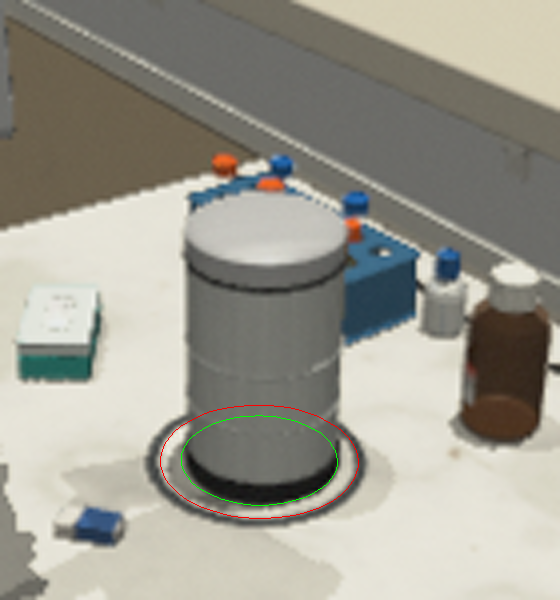

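The can stands flat and nearly concentric in the ring: foot at u 184–338 in the crop, inside the ring's inner edge at 160–358. The arm is clear of it, so I'm handing in.

```bash
python3 -c "
from bench import robot
print(robot.close_job())"
```

```text
the job is handed in; nothing more can be done
None
```

I walked the can to its ring in four rock-and-swivel steps; it stands flat, about 2 mm off centre inside the mark, the gripper is clear of it, and the job is handed in at about 23 s of the 72 s allowed.

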